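Count to the third gap of the spice rack and push the red tin home

ROBOT

A 7-joint arm with a two-finger parallel gripper is mounted at the origin on a cart in front of the work surface, level with it; the furniture and walls round the work are solid. World frame = base frame: x ahead of the robot, y to its left, z up, the work surface at z = 0. Lengths are in m, angles in degrees, forces in N, time in s.
With the tool pointing down it reaches from about 0.4 to 0.85 m from the base axis. Payload 4.5 kg.
Tool frame: the origin (TCP) lies between the finger pads; the fingertips stand 19 mm ahead of it and the grasp point (between the pads) is the TCP; z points along the fingers, y is the direction in which the jaws open and shut (so a half turn about z gives the same grasp; the last joint's range is limited). The gripper opens to 85 mm and grips with 20 to 120 N. Pads are 22 mm wide; open, the fingers measure 114 mm over their backs; the gripper's body (76 mm by 85 mm) begins 54 mm behind the grasp point. The pads swing forward as they close: fully open they stand 13 mm farther back than shut.
Start: joints at [-65.615, 39.483, -11.15, 89.685, 9.013, 51.709, -12.324], TCP at [0.239, 0.578, 0.25] pointing down, gripper open.
Joint ranges: [-172.22, 172.22], [-26.19, 119.32], [-84.43, 86.54], [7.71, 146.69], [-57.33, 237.33], [2.42, 119.75], [-152.13, 152.13]. Speed limits (degrees/s): [147.25, 147.25, 180, 180, 180, 180, 180].

INTERFACE

Orientations are given as [roll, pitch, yaw] about the fixed x, y, z axes, in that order (R = Rz(yaw) Ry(pitch) Rx(roll)).
In Python, from cell import sense, camera, camera_info, close_job gives the robot as it stands.
- The arm moves only by the tool send_rows, never from a script. Its argument "moves" is a list of rows, each an object with "rot": the turn, a rotation vector about the world's x, y, z in rad, a list of three; "dp": the shift along the world's x, y, z in m, a list of three; "jaw": the opening, from 0 (shut) to 1 (fully open). A call has 1 to 12 rows; each row shifts and turns the commanded pose from where the row before left it; what a row does not reach is not made up. A row lasts 1/10 s, in which the tool goes at most 50 mm and 8.59 degrees, less where a joint would pass 70% of its speed; a pose out of reach is approached as far as the arm can. A call is refused whole if a number of a shift passes 0.05 or a number of a turn 0.15, either way. A call with a gripper value outside its range is refused whole. The fingers move at their own pace and stop on an object; the grip force is fixed at half the most. Time passes only in rows, so rows that do not move let the fingers close. It gives the time, the measured TCP pose, the force and the opening at its end, in the units of the state.
- sense(): the state, without advancing time (a new reading comes with each control period).
- camera(name): name is "side" or "top" or "wrist"; returns the picture (400x640x3 uint8, red, green, blue); there is no depth.
- camera_info(name): a dict with "K" (3x3 intrinsics, pixels), "extrinsics" (4x4, takes a point from world to camera coordinates); the wrist camera has in their place "hand_eye" (4x4, takes a point from camera to tool coordinates, whose origin is the TCP and whose axes are the flange's). Camera axes: x right, y up, looking along -z (the intrinsics and any distortion apply to the point x, -y, -z); pixel columns grow to the right and rows downward; lengths in m; the calibration is good to about 2 mm. The wrist camera is an equidistant fisheye: a pixel r from the principal point sees the ray r / f radians off the axis. A picture is of the moment at which its call begins: read the wrist's pose just before it. camera_info takes no time and is no camera call.
- close_job(): hands the job in, once; it reports no verdict.
The state is a dict: "t": time; "joint_pos": joint angles; "qvel": joint speeds; "tau": joint torques, N m; "eef_pos": TCP position; "orientation": TCP orientation; "wrist_force": force on the tool from outside, world axes, zero at the start; "torque": the same for the moment, N m; "gripper_width": finger opening in m.
Only numpy, scipy, OpenCV 4.12 (cv2) and the standard library are available. Lean on these libraries where they do the work, as an engineer would, in place of code of your own. Each camera call takes 0.05 s, during which the arm holds its last target.

TASK

With the gripper's fingers shut, run a fingertip along the steel front rail of the spice rack from its left end (the end nearer the stove), touching the rail at the first, the second and the third gap in turn. Then push the red-lidded tin along the lane and fully home into that third gap, against the rack's back board. Only push it: do not lift or topple it, and leave the other tins and everything else where they stand.

Things in the scene. Friction and masses are not known exactly. Their poses are not given: they have to be found in the camera images.
- rack: Fixed wooden spice rack, 134x350 mm. Origin: its middle, on the worktop; x into the gaps (away from the robot), y left, z up. Floor 4 mm thick; 7 dividers 6 mm thick, tops at z 44, noses at x +5; back board's front face at x +53, top z 50. Six gaps, 50 mm clear, open in front and above; middles, counted from the left (+y): y +140, +84, +28, -28, -84, -140 mm.
- rail: Rigid round steel rail along the rack's front edge, 8 mm thick, 344 mm long, fixed. Origin: its middle, on its axis, at x -60, y 0, z +10 mm in the rack's frame (top 14 mm above the worktop); axes as the rack's. Between its inner face (x -56) and the dividers' noses (x +5) runs the lane, 61 mm wide, open at both ends.
- red_tin: Loose round tin with a red lid, 40 mm across, 52 mm tall, 0.07 to 0.14 kg. Origin: centre of its underside, z up. Starts upright on the rack's floor (4 mm above the worktop) in the lane, in front of the fifth or sixth gap. Fully home in a gap its origin is at x = +33 mm in the rack's frame. It slides upright if pushed in its lower half.
- yellow_tin: Loose tin like the red one, with a yellow lid, already home in the second or the fifth gap; leave it. Origin: centre of its underside.
- blue_tin: Loose tin like the red one, with a blue lid, already home in the other of these two gaps; leave it. Origin: centre of its underside.
- lemon: Lemon, 72x55x56 mm, bystander on the worktop right of the rack. Origin: centre of its underside.
- garlic: Garlic bulb, 61x60x59 mm, bystander right of the rack. Origin: centre of its underside.
- salt_shaker: Salt shaker, 44 mm across, 90 mm tall, bystander at the back right. Origin: centre of its underside.
Not all that is in view belongs to the job. Leave any pink or turquoise look-alike of the red_tin alone.

How it is judged (in metres and radians):
On the way, in this order (a step that is already met when the one before it is completed fails the run):
1. the shut fingers touch the front rail at the first gap from the left (contact force between the fingers and rail above 0.3 N and y of the grasp point in the frame of rack between 0.12 and 0.16 m), for 0.05 s.
2. then at the second gap (contact force between the fingers and rail above 0.3 N and y of the grasp point in the frame of rack between 0.064 and 0.104 m), for 0.05 s.
3. then at the third gap (contact force between the fingers and rail above 0.3 N and y of the grasp point in the frame of rack between 0.008 and 0.048 m), for 0.05 s.
4. then the red tin stands home in the third gap (x of red_tin in the frame of rack above 0.025 m and y of red_tin in the frame of rack between 0.018 and 0.038 m), for 0.2 s.
At the end, for the whole second after the job is handed in: The red tin stands upright, at rest, in the third gap from the left, within 8 mm of the back board and 10 mm of the gap's middle; other things within 20 mm of their starts. Each touch: over 0.3 N on the rail, within 20 mm along it of the gap's middle (all of step 4 and z of red_tin in the frame of rack below 0.01 m and angle between red_tin's own z axis and vertical below 0.15 rad and linear speed of red_tin below 0.02 m/s and distance of each of yellow_tin, blue_tin, lemon, garlic, salt_shaker from where it was at the start of the episode below 0.02 m).
It fails at once if the red tin is lifted more than 12 mm off the rack's floor (z of red_tin in the frame of rack above 0.016 m).
It fails at once if the red tin is toppled (tilted over 0.5 rad) (angle between red_tin's own z axis and vertical above 0.5 rad).
It fails at once if another tin, the lemon, the garlic or the salt shaker is moved more than 20 mm (distance of any of yellow_tin, blue_tin, lemon, garlic, salt_shaker from where it was at the start of the episode above 0.02 m).
It also fails if it takes over 69 s, if anything falls off the work surface, if the arm or the gripper's body presses on something with over 40 N, if the wrist force passes 120 N, or if a joint passes its speed limit or range.

## Working session

There is one attempt and no reset: what is moved stays moved. The work goes in short steps, Python scripts to look and compute and a tool call to move; the robot and the scene stay as the last step left them, time stands still between calls to the robot, and variables do not carry over. Pictures are saved under pics/ and viewed, and the job is handed in when it is done.

Besides the shell and the picture viewer there is one more tool, called as a command line: name --argument value ..., lists and objects as JSON in quotes. send_rows: Moves the arm, as the interface text tells. Its arguments: {"type":"object","properties":{"moves":{"type":"array"}},"required":["moves"]}

```bash
mkdir -p pics; ls; python3 - <<'E'
from cell import sense, camera, camera_info
import cv2
print(sense())
for n in ["side","top","wrist"]:
    print(n,camera_info(n))
for n in ["side","top","wrist"]:
    im=camera(n); cv2.imwrite(f"pics/{n}0.png",im[:,:,::-1])
E
```

```text
pics
{'t': 0.0, 'joint_pos': array([-65.61678984,  39.53292213, -11.1454925 ,  89.74824143,
         9.01199098,  51.70840124, -12.32431216]), 'qvel': array([ 0.04497662,  0.05440147, -0.05106727,  0.00666577,  0.02865313,
        0.04232927, -0.03908324]), 'tau': array([ 3.58535175e-07, -5.39616466e+01, -1.26668707e+00, -1.58550829e+01,
        9.08438960e-03,  9.27988440e-03,  4.55440315e-06]), 'eef_pos': array([0.23843193, 0.57704115, 0.24947148]), 'orientation': array([-1.79892530e+02,  6.95145649e-03,  1.57558767e+02]), 'wrist_force': array([-0.76629713, -0.00573688,  0.64287008]), 'torque': array([-0.03419412,  0.04882411, -0.0219613 ]), 'gripper_width': 0.08525241686689636}
side {'K': array([[382.70830293,   0.        , 319.53635402],
       [  0.        , 382.70830293, 198.65017712],
       [  0.        ,   0.        ,   1.        ]]), 'extrinsics': array([[ 0.99975317,  0.00803521,  0.02071298, -0.54063677],
       [-0.02157937,  0.57295107,  0.81930544,  0.10145016],
       [-0.00528423, -0.81955018,  0.57298305, -1.21550995],
       [ 0.        ,  0.        ,  0.        , 
[... 261 characters left out ...]
  [ 0.98772804, -0.0278295 ,  0.15368421, -0.57711287],
       [-0.15358943,  0.0055247 ,  0.98811931, -1.00731763],
       [ 0.        ,  0.        ,  0.        ,  1.        ]])}
wrist {'K': array([[309.70691629,   0.        , 316.34765625],
       [  0.        , 309.70691629, 192.23003374],
       [  0.        ,   0.        ,   1.        ]]), 'hand_eye': array([[-9.17838731e-05,  9.58689136e-01,  2.84455851e-01,
         7.10506059e-02],
       [ 9.99999310e-01,  4.21229601e-04, -1.09698722e-03,
         8.84445078e-05],
       [-1.17149095e-03,  2.84455554e-01, -9.58688513e-01,
        -1.24248914e-01],
       [ 0.00000000e+00,  0.00000000e+00,  0.00000000e+00,
         1.00000000e+00]])}
```

View pics/side0.png

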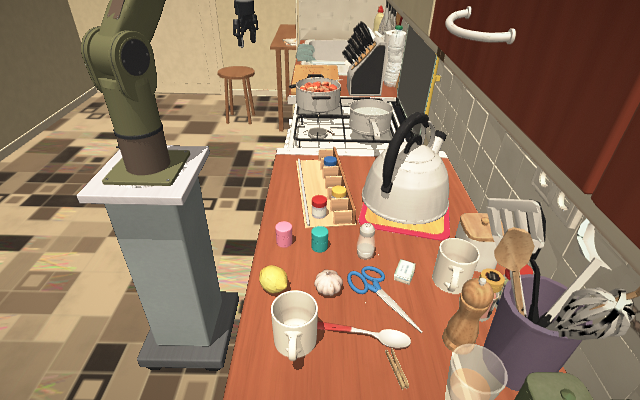

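View pics/top0.png

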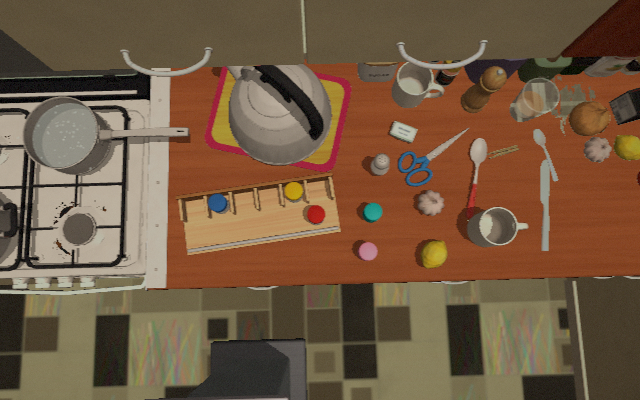

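View pics/wrist0.png

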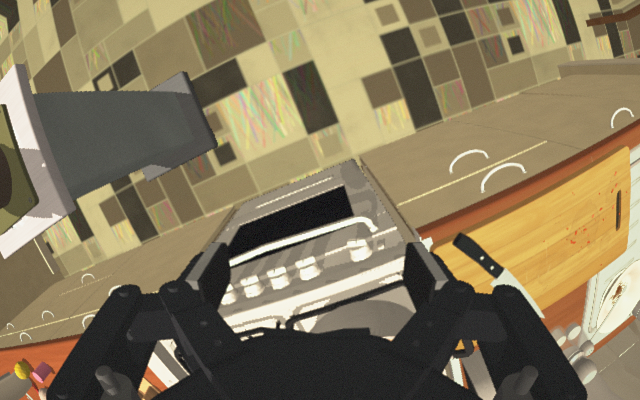

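Top view: the rack spans about (180–340, 178–252), with the blue lid at (218,202) in gap 2 and the yellow at (293,190) in gap 5. Red-like candidates are the red lid at (316,214) in the lane, pink at (368,251) and turquoise at (372,212), both on the worktop. The one in the lane is the red tin. I'll enlarge to confirm and measure.

```bash
cat > h.py <<'E'
import numpy as np, cv2
from cell import camera_info
def ray(n,uv):
    i=camera_info(n);K=i['K'];E=i['extrinsics']
    d=np.linalg.inv(K)@np.array([uv[0],uv[1],1.]);d=np.array([d[0],-d[1],-d[2]])
    R=E[:3,:3];return -R.T@E[:3,3], R.T@d
def onz(n,uv,z):
    o,d=ray(n,uv);return o+d*(z-o[2])/d[2]
def proj(n,p):
    i=camera_info(n);c=i['extrinsics'][:3,:3]@np.array(p)+i['extrinsics'][:3,3]
    q=i['K']@np.array([c[0],-c[1],-c[2]]);return q[:2]/q[2]
E
python3 - <<'E'
import cv2
im=cv2.imread('pics/top0.png')[165:265,170:390]
cv2.imwrite('pics/c1.png',cv2.resize(im,None,fx=3.6,fy=3.6,interpolation=cv2.INTER_CUBIC))
im=cv2.imread('pics/side0.png')[140:265,260:390]
cv2.imwrite('pics/c2.png',cv2.resize(im,None,fx=4.6,fy=4.6,interpolation=cv2.INTER_CUBIC))
E
```

```text
(no output)
```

View pics/c1.png

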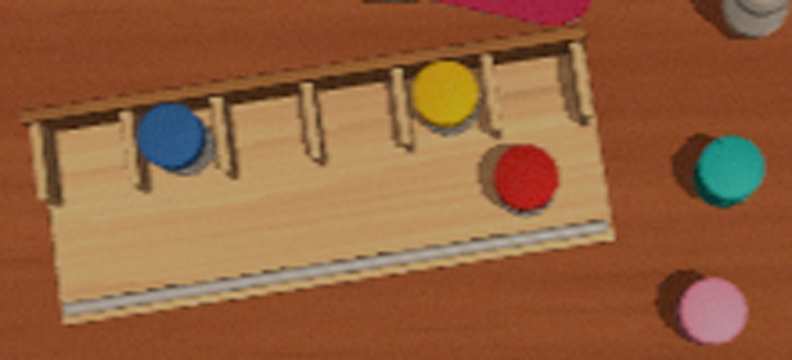

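View pics/c2.png

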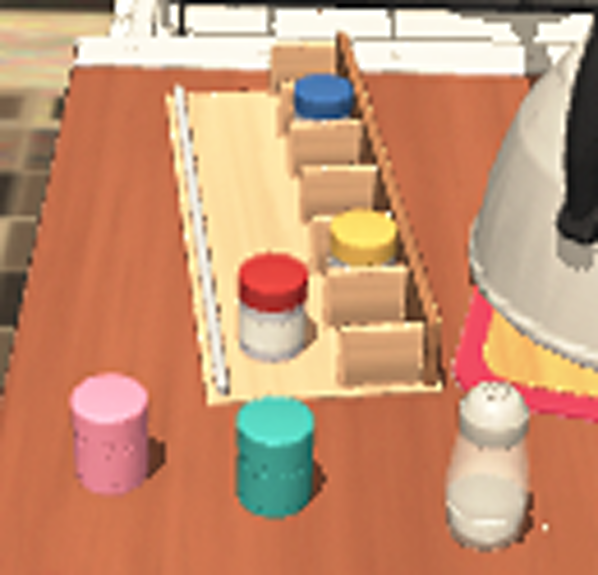

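The crops confirm it: the red tin, with its red lid and white body, is upright in the lane at top (316,214). The pink and turquoise ones are look-alikes outside the rack. Next I'll measure.

```bash
python3 - <<'E'
from h import *
im=cv2.imread('pics/top0.png');hsv=cv2.cvtColor(im,cv2.COLOR_BGR2HSV)
# corners of floor, front
L=onz('top',(187.2,254.4),.004);R=onz('top',(340.3,231.7),.004);print('floor front corners',L,R,np.linalg.norm(L-R))
m=((hsv[...,1]<45)&(hsv[...,2]>110)).astype(np.uint8);m[:224]=0;m[262:]=0;m[:,:180]=0;m[:,345:]=0
ys,xs=np.nonzero(m);print(len(xs),xs.min(),xs.max())
P=np.array([onz('top',(x,y),.013)[:2] for x,y in zip(xs,ys)])
l=cv2.fitLine(P.astype(np.float32),cv2.DIST_HUBER,0,1e-4,1e-4).ravel();d=l[:2]*np.sign(l[1]);print('rail line',d,l[2:], 'yaw',np.degrees(np.arctan2(-d[0],d[1])))
s=(P-l[2:])@d;print('len',s.min(),s.max()); mid=l[2:]+d*(s.min()+s.max())/2
ex=np.array([d[1],-d[0]]);org=mid+.060*ex
print('rack org',org,'yaw',np.degrees(np.arctan2(ex[1],ex[0])))
loc=lambda p:(round((p[:2]-org)@ex,4),round((p[:2]-org)@d,4))
print(loc(L),loc(R),'expect -67,+-175')
for n,lo,hi,win in [('red',(170,150,90),(180,255,255),(300,330,198,230)),('red0',(0,200,90),(4,255,255),(300,330,198,230)),('blue',(100,140,60),(125,255,255),(205,230,190,215)),('yellow',(20,180,120),(30,255,255),(280,306,180,203))]:
    k=cv2.inRange(hsv,lo,hi);w=np.zeros_like(k);w[win[2]:win[3],win[0]:win[1]]=1;k=k*w
    ys,xs=np.nonzero(k)
    if len(xs):
        c=((xs.min()+xs.max())/2,(ys.min()+ys.max())/2);q=onz('top',(xs.mean(),ys.mean()),.054);print(n,len(xs),c,xs.mean(),ys.mean(),xs.ptp() if hasattr(xs,'ptp') else np.ptp(xs),np.ptp(ys),q,loc(q))
np.savez('rack.npz',org=org,ex=ex,d=d)
# check divider nose top: gap3/4 divider crop (320,162)
for u,v in [(55,201),(143,188),(233,176),(320,162),(408,149),(497,134),(587,122)]:
    print(loc(onz('top',(170+u/3.6-.4,165+v/3.6-.4),.044)))
# side view rail ends (crop 180,88),(222,390)
for u,v in [(180,88),(222,390)]: 
    q=onz('side',(260+u/4.6-.4,140+v/4.6-.4),.010);print('side rail end',q,loc(q))
E
```

```text
floor front corners [0.4625832  0.06143623 0.004     ] [ 0.50400689 -0.28488572  0.004     ] 0.3487905108037297
413 188 337
rail line [-0.12611827  0.9920152 ] [ 0.49194825 -0.11003116] yaw 7.2453394
len -0.16877894681342004 0.16884610240182793
rack org [ 0.55146492 -0.10243075] yaw 7.2453394
(np.float64(-0.0675), np.float64(0.1738)) (np.float64(-0.0701), np.float64(-0.175)) expect -67,+-175
red0 233 (np.float64(316.0), np.float64(214.0)) 315.56223175965664 214.03004291845494 16 16 [ 0.53962404 -0.2298407   0.054     ] (np.float64(-0.0278), np.float64(-0.1249))
blue 251 (np.float64(217.5), np.float64(202.5)) 217.19123505976097 202.43027888446215 17 17 [ 0.57118614 -0.01587811  0.054     ] (np.float64(0.0305), np.float64(0.0834))
yellow 256 (np.float64(293.5), np.float64(190.5)) 293.31640625 190.41015625 17 17 [ 0.5931501 -0.182548   0.054    ] (np.float64(0.0312), np.float64(-0.0847))
(np.float64(0.0036), np.float64(0.1601))
(np.float64(0.0032), np.float64(0.1062))
(np.float64(0.0021), np.float64(0.0511))
(np.float64(0.0025), np.float64(-0.0026))
(np.float64(0.0021), np.float64(-0.0568))
(np.float64(0.0029), np.float64(-0.112))
(np.float64(0.0018), np.float64(-0.1677))
side rail end [0.47172945 0.05536154 0.01      ] (np.float64(-0.0592), np.float64(0.1666))
side rail end [ 0.51303983 -0.28675364  0.01      ] (np.float64(-0.0614), np.float64(-0.178))
```

```bash
python3 - <<'E'
from h import *
r=np.load('rack.npz');org=r['org']-.0015*r['ex'];ex,d=r['ex'],r['d']
np.savez('rack.npz',org=org,ex=ex,d=d);print(org)
W=lambda x,y:np.round(org+x*ex+y*d,4)
for n,p in dict(rail1=(-.06,.14),rail2=(-.06,.084),rail3=(-.06,.028),lanestart=(-.0265,-.185),laneend=(-.0265,-.003),gapfrom=(-.08,.028),gapto=(.002,.028)).items(): print(n,W(*p))
loc=lambda p:np.round([(p[:2]-org)@ex,(p[:2]-org)@d],3)
for n,uv,z in [('turq',(373,212),.05),('pink',(368,251),.05),('salt',(380,165),.05),('kettle handle',(320,137),.2),('kettle low',(280,163),.06),('kettle front .12',(280,163),.12),('potfront',(0,240),.1)]:
    q=onz('top',uv,z);print(n,np.round(q,3),loc(q))
E
```

```text
[ 0.5499769  -0.10261993]
rail1 [0.4728 0.0287]
rail2 [ 0.4799 -0.0269]
rail3 [ 0.4869 -0.0824]
lanestart [ 0.547  -0.2895]
laneend [ 0.5241 -0.1089]
gapfrom [ 0.4671 -0.0849]
gapto [ 0.5484 -0.0746]
turq [ 0.541 -0.355  0.05 ] [-0.041 -0.25 ]
pink [ 0.457 -0.341  0.05 ] [-0.123 -0.224]
salt [ 0.646 -0.376  0.05 ] [ 0.061 -0.283]
kettle handle [ 0.669 -0.242  0.2  ] [ 0.101 -0.154]
kettle low [ 0.654 -0.155  0.06 ] [ 0.097 -0.065]
kettle front .12 [ 0.64  -0.159  0.12 ] [ 0.082 -0.067]
potfront [0.498 0.421 0.1  ] [0.015 0.526]
```

send_rows --moves '[{"rot": [0,0,0],"dp": [0,0,0],"jaw": 0},{"rot": [0,0,0.13],"dp": [0.01,-0.04,0],"jaw": 0},{"rot": [0,0,0.13],"dp": [0.02,-0.045,0],"jaw": 0},{"rot": [0,0,0.13],"dp": [0.02,-0.045,0],"jaw": 0},{"rot": [0,0,0.128],"dp": [0.02,-0.045,0],"jaw": 0},{"rot": [0,0,0],"dp": [0.02,-0.045,0],"jaw": 0},{"rot": [0,0,0],"dp": [0.02,-0.045,0],"jaw": 0},{"rot": [0,0,0],"dp": [0.02,-0.045,0],"jaw": 0},{"rot": [0,0,0],"dp": [0.02,-0.045,0],"jaw": 0},{"rot": [0,0,0],"dp": [0,0,0],"jaw": 0}]'

```text
t: 1.15
eef_pos: [0.3913, 0.2142, 0.2498]
orientation: [-179.6, -0.1, -173.5]
wrist_force: [-0.5, 0.7, -0.4]
gripper_width: -0.0001
```

send_rows --moves '[{"rot": [0,0,0.01],"dp": [0.02,-0.045,0],"jaw": 0},{"rot": [0,0,0],"dp": [0.02,-0.045,-0.02],"jaw": 0},{"rot": [0,0,0],"dp": [0.02,-0.045,-0.04],"jaw": 0},{"rot": [0,0,0],"dp": [0.02,-0.045,-0.04],"jaw": 0},{"rot": [0,0,0],"dp": [0.002,-0.005,-0.04],"jaw": 0},{"rot": [0,0,0],"dp": [0,0,-0.04],"jaw": 0},{"rot": [0,0,0],"dp": [0,0,-0.02],"jaw": 0},{"rot": [0,0,0],"dp": [0,0,0],"jaw": 0},{"rot": [0,0,0],"dp": [0,0,0],"jaw": 0}]'

```text
t: 2.05
eef_pos: [0.4611, 0.06, 0.0687]
orientation: [180.0, -0.0, -172.2]
wrist_force: [0.1, -0.5, -0.5]
gripper_width: -0.0001
```

```bash
python3 - <<'E'
from cell import sense, camera
import cv2
s=sense();print(s['eef_pos'],s['orientation'],s['wrist_force'],s['joint_pos'])
im=camera('side')[100:280,220:420,::-1]
cv2.imwrite('pics/s1.png',cv2.resize(im,None,fx=3.3,fy=3.3,interpolation=cv2.INTER_CUBIC))
E
```

```text
[0.46110606 0.05998024 0.06866735] [ 1.79996949e+02 -8.01502858e-03 -1.72150479e+02] [ 0.13613117 -0.52783925 -0.50271533] [ -8.77508361  47.76256104  -7.00772557 124.43915738  33.00786174
   9.53733556  51.70562569]
```

View pics/s1.png

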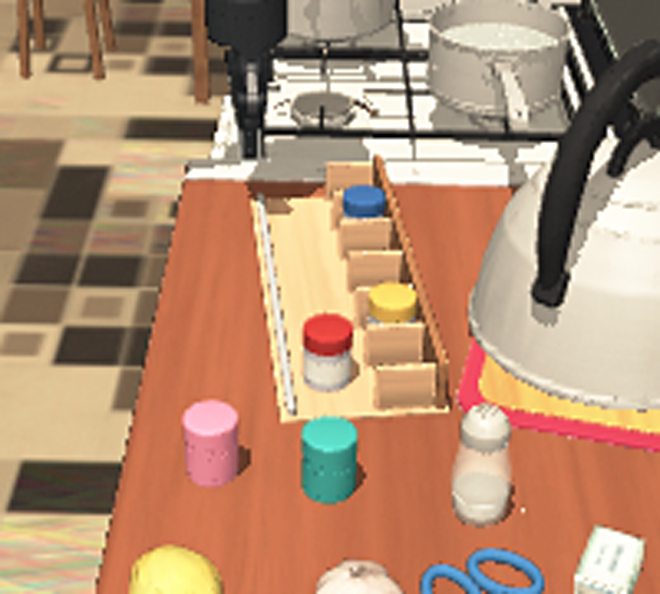

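Side view: shut fingers beyond the rack's stove end at about (250,140), all tins standing unmoved. Joint 6 is near its limit (9.5°), so I tilt the fingertip a little outward, which raises it.

send_rows --moves '[{"rot": [0.009,-0.07,0],"dp": [0.002,-0.006,0],"jaw": 0},{"rot": [0.009,-0.07,0],"dp": [0.002,-0.006,0],"jaw": 0},{"rot": [0,0,0],"dp": [0.003,-0.01,0],"jaw": 0},{"rot": [0,0,0],"dp": [0.002,-0.009,0],"jaw": 0},{"rot": [0,0,0],"dp": [0,0,-0.01],"jaw": 0},{"rot": [0,0,0],"dp": [0,0,0],"jaw": 0},{"rot": [0,0,0],"dp": [0,0,0],"jaw": 0}]'

```text
t: 2.8
eef_pos: [0.4641, 0.0304, 0.0585]
orientation: [-179.1, 1.9, -172.2]
wrist_force: [0.6, 0.6, 0.8]
gripper_width: 0.0001
```

```bash
cat > st.py <<'E'
from cell import sense
import numpy as np
from scipy.spatial.transform import Rotation as Ro
r=np.load('rack.npz');s=sense();p=s['eef_pos'];q=p[:2]-r['org']
Z=Ro.from_euler('xyz',s['orientation'],degrees=True).as_matrix()
tip=p+.019*Z[:,2];t=tip[:2]-r['org']
print('t',s['t'],'tcp',p.round(4),'rpy',s['orientation'].round(1),'F',s['wrist_force'].round(1))
print('rack tcp',round(q@r['ex'],4),round(q@r['d'],4),'tip',round(t@r['ex'],4),round(t@r['d'],4),tip[2].round(4),'q',s['joint_pos'].round(1))
E
python3 st.py
```

```text
t 2.8 tcp [0.4641 0.0304 0.0585] rpy [-179.1    1.9 -172.2] F [0.6 0.6 0.8]
rack tcp -0.0684 0.1428 tip -0.0678 0.1425 0.0395 q [ -6.5  48.9  -5.8 126.4  60.4   6.1  27.4]
```

send_rows --moves '[{"rot": [0.002,-0.02,0],"dp": [0.001,0,0],"jaw": 0},{"rot": [0.002,-0.02,0],"dp": [0.001,0,0],"jaw": 0},{"rot": [0.002,-0.02,0],"dp": [0.001,0,0],"jaw": 0},{"rot": [0.003,-0.02,0],"dp": [0,0,0],"jaw": 0},{"rot": [0.003,-0.02,0],"dp": [0,0,0],"jaw": 0},{"rot": [0,0,0],"dp": [0,0,0],"jaw": 0},{"rot": [0,0,0],"dp": [0,0,0],"jaw": 0}]'

```text
t: 3.5
eef_pos: [0.4626, 0.0292, 0.0579]
orientation: [-178.9, 5.9, -172.2]
wrist_force: [1.4, -0.9, 0.0]
gripper_width: 0.0003
```

```bash
python3 st.py
```

```text
t 3.5 tcp [0.4626 0.0292 0.0579] rpy [-178.9    5.9 -172.2] F [ 1.4 -0.9  0. ]
rack tcp -0.07 0.1417 tip -0.0681 0.1414 0.039 q [  1.4  49.7 -18.7 129.9 104.4  16.  -16.7]
```

send_rows --moves '[{"rot": [0,0,0],"dp": [0.004,0,-0.004],"jaw": 0},{"rot": [0,0,0],"dp": [0.004,0,-0.004],"jaw": 0},{"rot": [0,0,0],"dp": [0,0,-0.004],"jaw": 0},{"rot": [0,0,0],"dp": [0,0,-0.004],"jaw": 0},{"rot": [0,0,0],"dp": [0,0,0],"jaw": 0},{"rot": [0,0,0],"dp": [0,0,0],"jaw": 0}]'

```text
t: 4.1
eef_pos: [0.47, 0.0292, 0.0413]
orientation: [-178.9, 5.8, -172.1]
wrist_force: [0.1, -0.1, -0.5]
gripper_width: 0.0001
```

```bash
python3 st.py
```

```text
t 4.1 tcp [0.47   0.0292 0.0413] rpy [-178.9    5.8 -172.1] F [ 0.1 -0.1 -0.5]
rack tcp -0.0627 0.1408 tip -0.0608 0.1405 0.0224 q [  2.1  52.  -19.7 128.7 106.3  17.4 -17.9]
```

send_rows --moves '[{"rot": [0,0,0],"dp": [0.0005,0,-0.003],"jaw": 0},{"rot": [0,0,0],"dp": [0,0,-0.003],"jaw": 0},{"rot": [0,0,0],"dp": [0,0,-0.001],"jaw": 0},{"rot": [0,0,0],"dp": [0,0,0],"jaw": 0},{"rot": [0,0,0],"dp": [0,0,0],"jaw": 0}]'

```text
t: 4.6
eef_pos: [0.4708, 0.0292, 0.0345]
orientation: [-178.9, 5.9, -172.1]
wrist_force: [-1.1, 0.2, -0.7]
gripper_width: 0.0001
```

send_rows --moves '[{"rot": [0,0,0],"dp": [0,0,-0.001],"jaw": 0},{"rot": [0,0,0],"dp": [0,0,0],"jaw": 0},{"rot": [0,0,0],"dp": [0,0,0],"jaw": 0}]'

```text
t: 4.9
eef_pos: [0.4708, 0.0292, 0.0336]
orientation: [-178.9, 5.9, -172.1]
wrist_force: [-0.1, 0.0, -0.0]
gripper_width: 0.0005
```

send_rows --moves '[{"rot": [0,0,0],"dp": [0,0,-0.001],"jaw": 0},{"rot": [0,0,0],"dp": [0,0,0],"jaw": 0},{"rot": [0,0,0],"dp": [0,0,0],"jaw": 0}]'

```text
t: 5.2
eef_pos: [0.4709, 0.0293, 0.0327]
orientation: [-178.9, 5.9, -172.1]
wrist_force: [-0.7, 0.1, 3.7]
gripper_width: -0.0001
```

send_rows --moves '[{"rot": [0,0,0],"dp": [0,0,-0.0005],"jaw": 0},{"rot": [0,0,0],"dp": [0,0,0],"jaw": 0},{"rot": [0,0,0],"dp": [0,0,0],"jaw": 0}]'

```text
t: 5.5
eef_pos: [0.471, 0.0293, 0.0326]
orientation: [-178.9, 5.9, -172.1]
wrist_force: [-0.9, 0.7, 9.0]
gripper_width: -0.0
```

send_rows --moves '[{"rot": [0,0,0],"dp": [0.0007,-0.0056,0],"jaw": 0},{"rot": [0,0,0],"dp": [0.0007,-0.0056,0],"jaw": 0},{"rot": [0,0,0],"dp": [0.0007,-0.0056,0],"jaw": 0},{"rot": [0,0,0],"dp": [0.0007,-0.0056,0],"jaw": 0},{"rot": [0,0,0],"dp": [0.0007,-0.0056,0],"jaw": 0},{"rot": [0,0,0],"dp": [0.0007,-0.0056,0],"jaw": 0},{"rot": [0,0,0],"dp": [0.0007,-0.0056,0],"jaw": 0},{"rot": [0,0,0],"dp": [0.0007,-0.0056,0],"jaw": 0},{"rot": [0,0,0],"dp": [0.0007,-0.0056,0],"jaw": 0},{"rot": [0,0,0],"dp": [0.0007,-0.0056,0],"jaw": 0},{"rot": [0,0,0],"dp": [0,0,0],"jaw": 0},{"rot": [0,0,0],"dp": [0,0,0],"jaw": 0}]'

```text
t: 6.7
eef_pos: [0.4775, -0.024, 0.0326]
orientation: [-179.2, 5.9, -172.0]
wrist_force: [-0.6, 3.3, 7.9]
gripper_width: -0.0003
```

```bash
python3 st.py
```

```text
t 6.7 tcp [ 0.4775 -0.024   0.0326] rpy [-179.2    5.9 -172. ] F [-0.6  3.3  7.9]
rack tcp -0.0619 0.0871 tip -0.06 0.0868 0.0137 q [  8.   52.9 -17.5 127.6 110.3  15.  -14.3]
```

Contact was 9 N at gap 1 and is 8 N at gap 2 (y 0.087). I'll slide on to gap 3.

send_rows --moves '[{"rot": [0,0,0],"dp": [0.0007,-0.0058,0],"jaw": 0},{"rot": [0,0,0],"dp": [0.0007,-0.0058,0],"jaw": 0},{"rot": [0,0,0],"dp": [0.0007,-0.0058,0],"jaw": 0},{"rot": [0,0,0],"dp": [0.0007,-0.0058,0],"jaw": 0},{"rot": [0,0,0],"dp": [0.0007,-0.0058,0],"jaw": 0},{"rot": [0,0,0],"dp": [0.0007,-0.0058,0],"jaw": 0},{"rot": [0,0,0],"dp": [0.0007,-0.0058,0],"jaw": 0},{"rot": [0,0,0],"dp": [0.0007,-0.0058,0],"jaw": 0},{"rot": [0,0,0],"dp": [0.0007,-0.0058,0],"jaw": 0},{"rot": [0,0,0],"dp": [0.0007,-0.0058,0],"jaw": 0},{"rot": [0,0,0],"dp": [0,0,0],"jaw": 0},{"rot": [0,0,0],"dp": [0,0,0],"jaw": 0}]'

```text
t: 7.9
eef_pos: [0.4845, -0.0818, 0.0325]
orientation: [-179.2, 5.9, -172.0]
wrist_force: [-2.5, 3.2, 9.1]
gripper_width: -0.0
```

```bash
python3 st.py
```

```text
t 7.9 tcp [ 0.4845 -0.0818  0.0325] rpy [-179.2    5.9 -172. ] F [-2.5  3.2  9.1]
rack tcp -0.0623 0.0289 tip -0.0604 0.0286 0.0136 q [ 11.7  52.5 -11.6 125.5 111.6   9.3  -8.3]
```

Gap 3 is touched at y 0.029 with 9 N. Now up and over to the right of the red tin, turning the tool to lane orientation (yaw 97°).

send_rows --moves '[{"rot": [0,0,0],"dp": [0,0,0.02],"jaw": 0},{"rot": [0,0,0],"dp": [0,0,0.03],"jaw": 0},{"rot": [0,0,0],"dp": [0,0,0.03],"jaw": 0},{"rot": [0,0,0],"dp": [0.01,-0.02,0.02],"jaw": 0},{"rot": [0,0,-0.1],"dp": [0.01,-0.02,0],"jaw": 0},{"rot": [0,0,-0.1],"dp": [0.01,-0.02,0],"jaw": 0},{"rot": [0,0,-0.1],"dp": [0.01,-0.02,0],"jaw": 0},{"rot": [0,0,-0.1],"dp": [0.01,-0.02,0],"jaw": 0},{"rot": [0,0,-0.1],"dp": [0.01,-0.02,0],"jaw": 0},{"rot": [0,0,-0.1],"dp": [0,-0.02,0],"jaw": 0},{"rot": [0,0,-0.1],"dp": [0,-0.02,0],"jaw": 0},{"rot": [0,0,0],"dp": [0,0,0],"jaw": 0}]'

```text
t: 9.1
eef_pos: [0.548, -0.2432, 0.0887]
orientation: [-177.8, 7.2, 147.3]
wrist_force: [0.3, -0.1, 0.1]
gripper_width: 0.0005
```

```bash
python3 st.py
```

```text
t 9.1 tcp [ 0.548  -0.2432  0.0887] rpy [-177.8    7.2  147.3] F [ 0.3 -0.1  0.1]
rack tcp -0.0197 -0.1392 tip -0.0184 -0.1413 0.0698 q [ 28.5  49.8 -19.  107.3  47.4  25.6  30.5]
```

```bash
cat >> st.py <<'E'
import sys
if len(sys.argv)>1:
    a=[float(v) for v in sys.argv[1].split(',')]
    T=Ro.from_euler('xyz',a,degrees=True);print('rotvec to',a,(T*Ro.from_matrix(Z).inv()).as_rotvec().round(3))
E
python3 st.py 180,0,97.25
```

```text
t 9.1 tcp [ 0.548  -0.2432  0.0887] rpy [-177.8    7.2  147.3] F [ 0.3 -0.1  0.1]
rack tcp -0.0197 -0.1392 tip -0.0184 -0.1413 0.0698 q [ 28.5  49.8 -19.  107.3  47.4  25.6  30.5]
rotvec to [180.0, 0.0, 97.25] [ 0.131  0.036 -0.869]
```

send_rows --moves '[{"rot": [0.013,0.004,-0.087],"dp": [0,-0.012,0.01],"jaw": 0},{"rot": [0.013,0.004,-0.087],"dp": [0,-0.012,0],"jaw": 0},{"rot": [0.013,0.004,-0.087],"dp": [0,-0.012,0],"jaw": 0},{"rot": [0.013,0.004,-0.087],"dp": [0,-0.012,0],"jaw": 0},{"rot": [0.013,0.004,-0.087],"dp": [0,-0.005,0],"jaw": 0},{"rot": [0.013,0.004,-0.087],"dp": [0,0,0],"jaw": 0},{"rot": [0.013,0.004,-0.087],"dp": [0,0,0],"jaw": 0},{"rot": [0.013,0.004,-0.087],"dp": [0,0,0],"jaw": 0},{"rot": [0.013,0.004,-0.087],"dp": [0,0,0],"jaw": 0},{"rot": [0.013,0.004,-0.087],"dp": [0,0,0],"jaw": 0},{"rot": [0,0,0],"dp": [0,0,0],"jaw": 0},{"rot": [0,0,0],"dp": [0,0,0],"jaw": 0}]'

```text
t: 10.3
eef_pos: [0.5487, -0.2917, 0.0989]
orientation: [-179.9, -0.1, 97.8]
wrist_force: [-0.6, 0.2, -0.2]
gripper_width: -0.0
```

```bash
python3 st.py 180,0,97.25; python3 - <<'E'
from cell import camera
import cv2
im=camera('top')[140:280,170:420,::-1]
cv2.imwrite('pics/t2.png',cv2.resize(im,None,fx=3.2,fy=3.2,interpolation=cv2.INTER_CUBIC))
im=camera('side')[100:300,220:420,::-1]
cv2.imwrite('pics/s2.png',cv2.resize(im,None,fx=2.9,fy=2.9,interpolation=cv2.INTER_CUBIC))
E
```

```text
t 10.3 tcp [ 0.5487 -0.2917  0.0989] rpy [-1.799e+02 -1.000e-01  9.780e+01] F [-0.6  0.2 -0.2]
rack tcp -0.0251 -0.1874 tip -0.0252 -0.1874 0.0799 q [ 33.5  51.4 -17.7  96.4  23.7  36.1  10.4]
rotvec to [180.0, 0.0, 97.25] [-0.002 -0.001 -0.009]
```

View pics/t2.png

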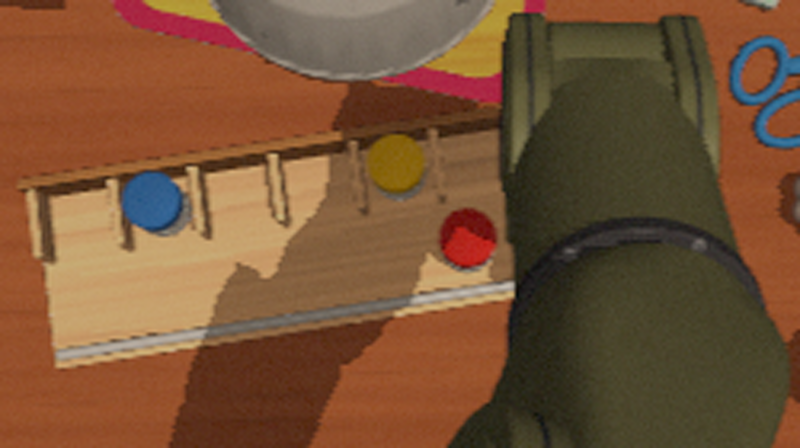

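View pics/s2.png

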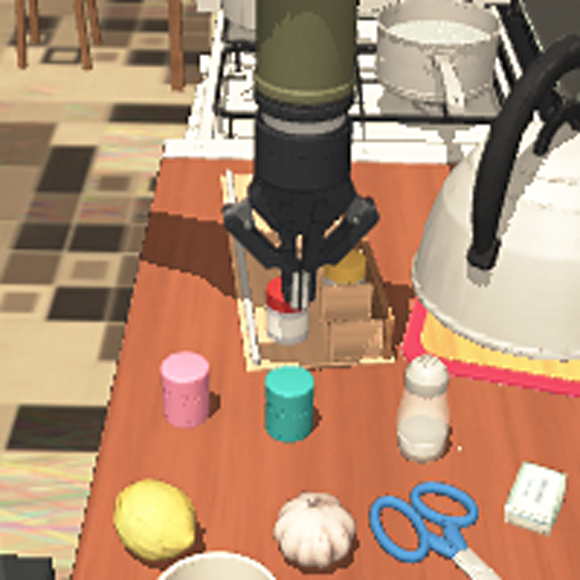

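Top view: the arm covers the lane's right end, and the red lid at crop (467,238) is unmoved. The side view shows the shut fingers right of the red tin and clear of the turquoise look-alike. I descend to tip height about 12 mm.

send_rows --moves '[{"rot": [0,0,-0.009],"dp": [-0.001,0,-0.02],"jaw": 0},{"rot": [0,0,0],"dp": [0,0,-0.02],"jaw": 0},{"rot": [0,0,0],"dp": [0,0,-0.018],"jaw": 0},{"rot": [0,0,0],"dp": [0,0,-0.01],"jaw": 0},{"rot": [0,0,0],"dp": [0,0,0],"jaw": 0},{"rot": [0,0,0],"dp": [0,0,0],"jaw": 0}]'

```text
t: 11.0
eef_pos: [0.5481, -0.2926, 0.0315]
orientation: [-180.0, -0.1, 97.0]
wrist_force: [-0.1, 0.1, -0.0]
gripper_width: -0.0001
```

```bash
python3 st.py 180,0,97.25
```

```text
t 11.0 tcp [ 0.5481 -0.2926  0.0315] rpy [-1.8e+02 -1.0e-01  9.7e+01] F [-0.1  0.1 -0. ]
rack tcp -0.0258 -0.1882 tip -0.0258 -0.1882 0.0125 q [ 32.   57.1 -14.7  97.2  25.9  29.1   7.9]
rotvec to [180.0, 0.0, 97.25] [-0.001 -0.     0.004]
```

send_rows --moves '[{"rot": [0,0,0.004],"dp": [-0.0008,0.006,0],"jaw": 0},{"rot": [0,0,0],"dp": [-0.0008,0.006,0],"jaw": 0},{"rot": [0,0,0],"dp": [-0.0008,0.006,0],"jaw": 0},{"rot": [0,0,0],"dp": [-0.0008,0.006,0],"jaw": 0},{"rot": [0,0,0],"dp": [-0.0008,0.006,0],"jaw": 0},{"rot": [0,0,0],"dp": [-0.0008,0.006,0],"jaw": 0},{"rot": [0,0,0],"dp": [-0.0008,0.006,0],"jaw": 0},{"rot": [0,0,0],"dp": [-0.0008,0.006,0],"jaw": 0},{"rot": [0,0,0],"dp": [-0.0008,0.006,0],"jaw": 0},{"rot": [0,0,0],"dp": [-0.0008,0.006,0],"jaw": 0},{"rot": [0,0,0],"dp": [0,0,0],"jaw": 0}]'

```text
t: 12.1
eef_pos: [0.5397, -0.231, 0.031]
orientation: [-179.9, -0.2, 97.3]
wrist_force: [-0.1, -0.5, -0.3]
gripper_width: -0.0003
```

```bash
python3 st.py 180,0,97.25; python3 - <<'E'
from cell import camera
import cv2
im=camera('side')[100:300,220:420,::-1]
cv2.imwrite('pics/s3.png',cv2.resize(im,None,fx=2.9,fy=2.9,interpolation=cv2.INTER_CUBIC))
cv2.imwrite('pics/w3.png',camera('wrist')[:,:,::-1])
E
```

```text
t 12.1 tcp [ 0.5397 -0.231   0.031 ] rpy [-179.9   -0.2   97.3] F [-0.1 -0.5 -0.3]
rack tcp -0.0264 -0.1261 tip -0.0264 -0.126 0.012 q [ 25.9  55.5 -12.5 103.5  25.7  23.9   2.2]
rotvec to [180.0, 0.0, 97.25] [-0.002 -0.001 -0.001]
```

View pics/s3.png

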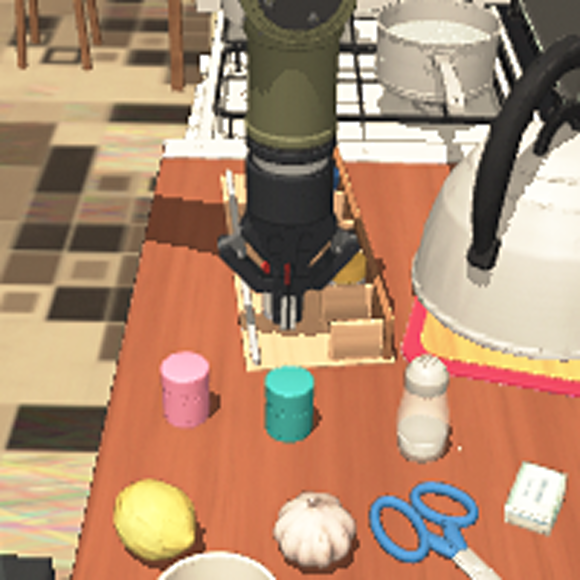

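View pics/w3.png

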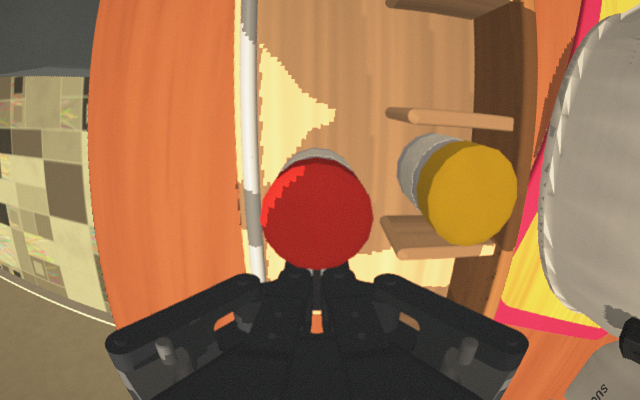

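The wrist view shows the red lid at (317,213), upright and centred on the fingers, in the lane between the rail (250) and the divider noses (388). I'll keep pushing.

send_rows --moves '[{"rot": [0,0,0],"dp": [-0.0009,0.007,0],"jaw": 0},{"rot": [0,0,0],"dp": [-0.0009,0.007,0],"jaw": 0},{"rot": [0,0,0],"dp": [-0.0009,0.007,0],"jaw": 0},{"rot": [0,0,0],"dp": [-0.0009,0.007,0],"jaw": 0},{"rot": [0,0,0],"dp": [-0.0009,0.007,0],"jaw": 0},{"rot": [0,0,0],"dp": [-0.0009,0.007,0],"jaw": 0},{"rot": [0,0,0],"dp": [-0.0009,0.007,0],"jaw": 0},{"rot": [0,0,0],"dp": [-0.0009,0.007,0],"jaw": 0},{"rot": [0,0,0],"dp": [-0.0009,0.007,0],"jaw": 0},{"rot": [0,0,0],"dp": [-0.0009,0.007,0],"jaw": 0},{"rot": [0,0,0],"dp": [-0.0009,0.007,0],"jaw": 0},{"rot": [0,0,0],"dp": [0,0,0],"jaw": 0}]'

```text
t: 13.4
eef_pos: [0.5298, -0.1539, 0.0311]
orientation: [-180.0, -0.1, 97.3]
wrist_force: [-0.1, -0.1, -0.5]
gripper_width: -0.0002
```

```bash
cat >> h.py <<'E'
def wproj_ray(s,uv):
    from scipy.spatial.transform import Rotation as Ro
    i=camera_info('wrist');K=i['K'];H=i['hand_eye']
    x=(uv[0]-K[0,2])/K[0,0];y=(uv[1]-K[1,2])/K[1,1];th=np.hypot(x,y)
    k=np.sin(th)/th if th>0 else 1
    dc=np.array([x*k,-y*k,-np.cos(th)])
    R=Ro.from_euler('xyz',s['orientation'],degrees=True).as_matrix()
    return s['eef_pos']+R@H[:3,3], R@H[:3,:3]@dc
def wz(s,uv,z):
    o,d=wproj_ray(s,uv);return o+d*(z-o[2])/d[2]
E
cat > wl.py <<'E'
from h import *
from cell import sense,camera
import sys
s=sense();im=cv2.cvtColor(camera('wrist'),cv2.COLOR_RGB2BGR);cv2.imwrite(sys.argv[1],im)
hsv=cv2.cvtColor(im,cv2.COLOR_BGR2HSV)
r=np.load('rack.npz');loc=lambda p:np.round([(p[:2]-r['org'])@r['ex'],(p[:2]-r['org'])@r['d']],4)
k=cv2.inRange(hsv,(0,190,70),(5,255,255))|cv2.inRange(hsv,(175,190,70),(180,255,255))
cs,_=cv2.findContours(k,cv2.RETR_EXTERNAL,cv2.CHAIN_APPROX_NONE);c=max(cs,key=cv2.contourArea).reshape(-1,2)
P=np.array([wz(s,u,.056)[:2] for u in c],np.float32)
(cx,cy),rad=cv2.minEnclosingCircle(P);print('lid px',c.mean(0).round(),'loc',loc(np.array([cx,cy])),'rad',round(rad,4))
E
python3 st.py 180,0,97.25; python3 wl.py pics/w4.png
```

```text
t 13.4 tcp [ 0.5298 -0.1539  0.0311] rpy [-1.80e+02 -1.00e-01  9.73e+01] F [-0.1 -0.1 -0.5]
rack tcp -0.0265 -0.0483 tip -0.0265 -0.0483 0.0121 q [ 17.   54.1  -9.3 109.8  24.6  18.1  -4.7]
rotvec to [180.0, 0.0, 97.25] [-0.002 -0.001 -0.002]
lid px [317. 213.] loc [-0.0253 -0.0151] rad 0.0205
```

View pics/w4.png

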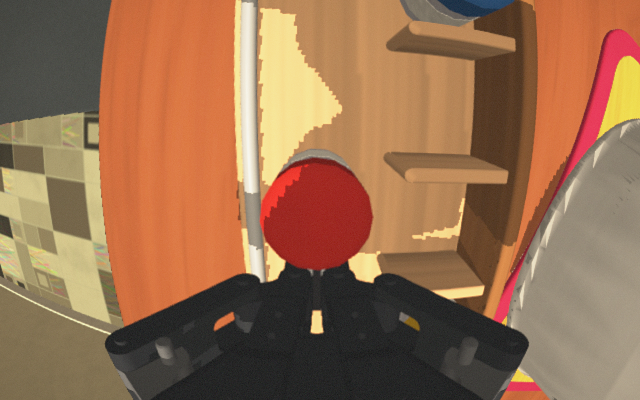

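The tin is at rack y −0.015 and lies upright against the fingers (lid px (317,213), radius 20.5 mm ≈ 20). 43 mm remain to the third gap's middle.

send_rows --moves '[{"rot": [0,0,0],"dp": [-0.0008,0.006,0],"jaw": 0},{"rot": [0,0,0],"dp": [-0.0008,0.006,0],"jaw": 0},{"rot": [0,0,0],"dp": [-0.0008,0.006,0],"jaw": 0},{"rot": [0,0,0],"dp": [-0.0008,0.006,0],"jaw": 0},{"rot": [0,0,0],"dp": [-0.0007,0.006,0],"jaw": 0},{"rot": [0,0,0],"dp": [-0.0007,0.006,0],"jaw": 0},{"rot": [0,0,0],"dp": [-0.0007,0.0055,0],"jaw": 0},{"rot": [0,0,0],"dp": [0,0,0],"jaw": 0},{"rot": [0,0,0],"dp": [0,0,0],"jaw": 0}]'

```text
t: 14.35
eef_pos: [0.5245, -0.1139, 0.031]
orientation: [-180.0, -0.1, 97.3]
wrist_force: [-1.1, -0.5, -0.3]
gripper_width: 0.0
```

```bash
python3 st.py 180,0,97.25; python3 wl.py pics/w5.png
```

```text
t 14.35 tcp [ 0.5245 -0.1139  0.031 ] rpy [-1.80e+02 -1.00e-01  9.73e+01] F [-1.1 -0.5 -0.3]
rack tcp -0.0267 -0.008 tip -0.0267 -0.0079 0.012 q [ 12.   53.7  -7.7 112.5  23.6  15.4  -8.2]
rotvec to [180.0, 0.0, 97.25] [-0.001 -0.001 -0.   ]
lid px [316. 207.] loc [-0.0251  0.0256] rad 0.0205
```

View pics/w5.png

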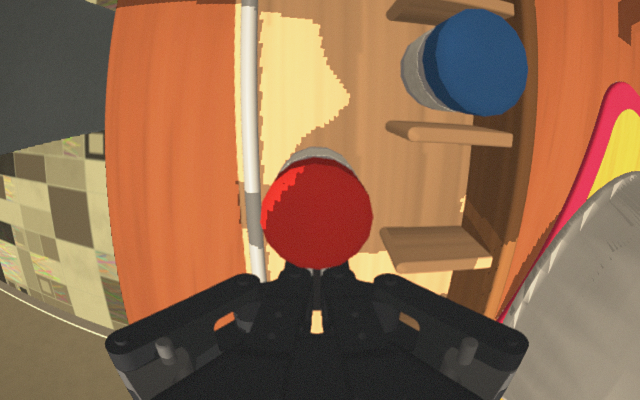

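```bash
python3 - <<'E'
import cv2
im=cv2.imread('pics/w5.png')[90:290,370:530];cv2.imwrite('pics/w5c.png',cv2.resize(im,None,fx=3,fy=3,interpolation=cv2.INTER_CUBIC))
E
```

```text
(no output)
```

View pics/w5c.png

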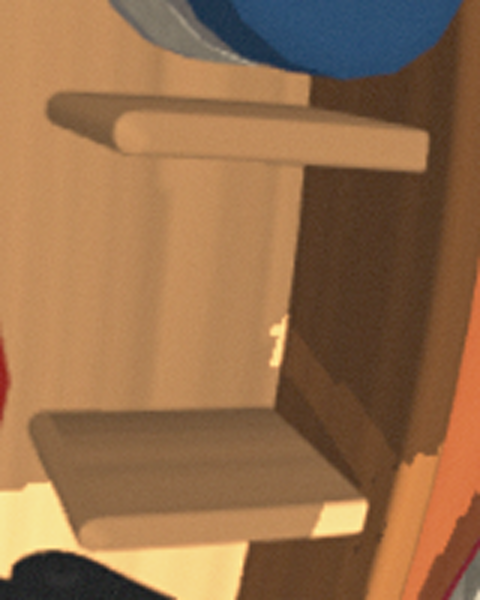

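```bash
python3 - <<'E'
from h import *
from cell import sense
s=sense();r=np.load('rack.npz');loc=lambda p:np.round([(p[:2]-r['org'])@r['ex'],(p[:2]-r['org'])@r['d']],4)
im=cv2.imread('pics/w5.png')
for n,u,v,e in [('d23 nose',115,130,'.005,.056'),('d23 back',428,151,'.053,.056'),('d34 nose',80,532,'.005,0'),('d34 back',365,517,'.053,0')]:
    print(n,loc(wz(s,(370+u/3-.33,90+v/3-.33),.044)),'expect',e)
hsv=cv2.cvtColor(im,cv2.COLOR_BGR2HSV);k=cv2.inRange(hsv,(100,140,60),(125,255,255))
cs,_=cv2.findContours(k,0,1);c=max(cs,key=cv2.contourArea).reshape(-1,2)
P=np.array([wz(s,u,.056)[:2] for u in c],np.float32);(x,y),rr=cv2.minEnclosingCircle(P);print('blue',loc(np.array([x,y])),rr,'expect .033,.084')
E
```

```text
d23 nose [0.0085 0.0534] expect .005,.056
d23 back [0.056  0.0532] expect .053,.056
d34 nose [ 0.0084 -0.0024] expect .005,0
d34 back [ 0.0558 -0.0032] expect .053,0
blue [0.031  0.0811] 0.0217772014439106 expect .033,.084
```

Relative to the dividers as seen in the same view (their middles at 0.0534 and −0.0026, so the gap middle is about 0.0255), the tin at 0.0256 is centred. I'll back off right and up, turn the tool, and recheck from the top camera.

send_rows --moves '[{"rot": [0,0,0],"dp": [0.001,-0.008,0],"jaw": 0},{"rot": [0,0,0],"dp": [0.001,-0.008,0],"jaw": 0},{"rot": [0,0,0],"dp": [0.001,-0.008,0],"jaw": 0},{"rot": [0,0,0],"dp": [0,0,0.03],"jaw": 0},{"rot": [0,0,0],"dp": [0,0,0.03],"jaw": 0},{"rot": [0,0,0],"dp": [0,-0.02,0.02],"jaw": 0},{"rot": [0,0,0.1],"dp": [0,-0.03,0],"jaw": 0},{"rot": [0,0,0.1],"dp": [0,-0.03,0],"jaw": 0},{"rot": [0,0,0.1],"dp": [0,-0.02,0],"jaw": 0},{"rot": [0,0,0.1],"dp": [0,0,0],"jaw": 0},{"rot": [0,0,0.1],"dp": [0,0,0],"jaw": 0}]'

```text
t: 15.5
eef_pos: [0.5268, -0.2408, 0.111]
orientation: [-179.9, -0.0, 125.9]
wrist_force: [0.1, 1.1, -0.5]
gripper_width: -0.0001
```

```bash
python3 st.py 180,8,187.25; python3 - <<'E'
from cell import camera
import cv2
im0=camera('top')[:,:,::-1];cv2.imwrite('pics/t6f.png',im0)
cv2.imwrite('pics/t6.png',cv2.resize(im0[140:280,170:420],None,fx=3.2,fy=3.2,interpolation=cv2.INTER_CUBIC))
E
```

```text
t 15.5 tcp [ 0.5268 -0.2408  0.111 ] rpy [-179.9   -0.   125.9] F [ 0.1  1.1 -0.5]
rack tcp -0.0404 -0.1341 tip -0.0404 -0.1341 0.092 q [ 33.6  48.8 -23.7 103.6  32.3  34.6  25.8]
rotvec to [180.0, 8.0, 187.25] [-0.057 -0.136  1.069]
```

View pics/t6.png

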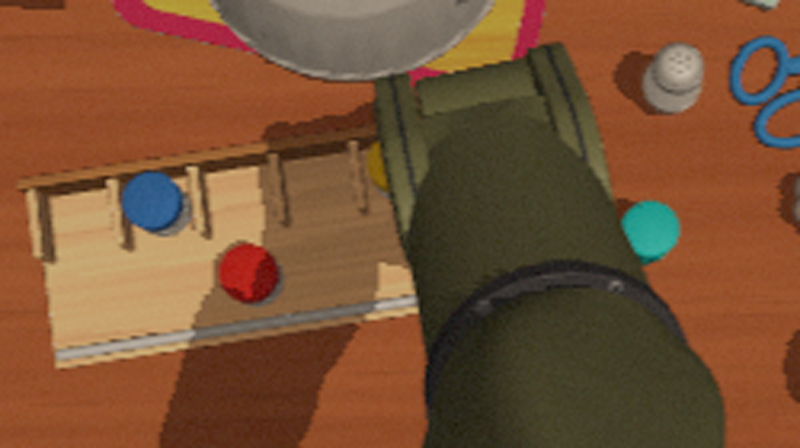

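```bash
cat > tl.py <<'E'
from h import *
import sys
im=cv2.imread(sys.argv[1]);hsv=cv2.cvtColor(im,cv2.COLOR_BGR2HSV)
r=np.load('rack.npz');loc=lambda p:np.round([(p[:2]-r['org'])@r['ex'],(p[:2]-r['org'])@r['d']],4)
M={'red':cv2.inRange(hsv,(0,190,60),(5,255,255))|cv2.inRange(hsv,(175,190,60),(180,255,255)),'blue':cv2.inRange(hsv,(100,140,60),(125,255,255)),'yellow':cv2.inRange(hsv,(20,180,70),(30,255,255))}
for n,k in M.items():
    k[:176]=0;k[255:]=0;k[:,:180]=0;k[:,345:]=0
    cs,_=cv2.findContours(k,0,1)
    if not cs: continue
    c=max(cs,key=cv2.contourArea).reshape(-1,2)
    P=np.array([onz('top',u,.056)[:2] for u in c],np.float32);(x,y),rr=cv2.minEnclosingCircle(P);m=cv2.moments(c);ce=onz('top',(m['m10']/m['m00'],m['m01']/m['m00']),.056)
    print(n,c.mean(0).round(1),'circle',loc(np.array([x,y])),round(rr,4),'centroid',loc(ce))
E
python3 tl.py pics/top0.png; python3 tl.py pics/t6f.png
```

```text
red [315.3 213.7] circle [-0.0261 -0.1243] 0.0197 centroid [-0.0264 -0.1249]
blue [217.1 202.5] circle [0.0318 0.0829] 0.0202 centroid [0.0316 0.083 ]
yellow [293.3 190.4] circle [ 0.0322 -0.0845] 0.0201 centroid [ 0.0323 -0.0847]
red [247.1 224.9] circle [-0.0271  0.0248] 0.0197 centroid [-0.0271  0.0251]
blue [217.1 202.5] circle [0.0318 0.0828] 0.0202 centroid [0.0316 0.0828]
yellow [287.8 192.2] circle [ 0.0304 -0.0749] 0.0163 centroid [ 0.031  -0.0716]
```

Top view: the red lid at crop (248,272) is upright and reads y 0.025, against 0.083 for blue (true 0.084). So red is about 0–2.5 mm right of the gap middle, inside the 5 mm clearance. I finish the turn and go in front of the rail.

send_rows --moves '[{"rot": [-0.005,-0.012,0.097],"dp": [0,0.01,0],"jaw": 0},{"rot": [-0.005,-0.012,0.097],"dp": [0,0.01,0],"jaw": 0},{"rot": [-0.005,-0.012,0.097],"dp": [0,0.01,0],"jaw": 0},{"rot": [-0.005,-0.012,0.097],"dp": [0,0.01,0],"jaw": 0},{"rot": [-0.005,-0.012,0.097],"dp": [0,0.01,0],"jaw": 0},{"rot": [-0.005,-0.012,0.097],"dp": [-0.005,0.01,0],"jaw": 0},{"rot": [-0.005,-0.012,0.097],"dp": [-0.005,0.01,0],"jaw": 0},{"rot": [-0.005,-0.012,0.097],"dp": [-0.005,0.01,0],"jaw": 0},{"rot": [-0.005,-0.012,0.097],"dp": [-0.005,0.01,0],"jaw": 0},{"rot": [-0.005,-0.012,0.097],"dp": [-0.005,0.01,0],"jaw": 0},{"rot": [-0.005,-0.012,0.097],"dp": [-0.005,0.01,0],"jaw": 0},{"rot": [0,0,0],"dp": [0,0,0],"jaw": 0}]'

```text
t: 16.75
eef_pos: [0.4965, -0.1277, 0.1111]
orientation: [179.9, 7.7, -172.9]
wrist_force: [-0.4, 0.4, -0.3]
gripper_width: 0.0002
```

```bash
python3 st.py 180,8,187.25
```

```text
t 16.75 tcp [ 0.4965 -0.1277  0.1111] rpy [ 179.9    7.7 -172.9] F [-0.4  0.4 -0.3]
rack tcp -0.0562 -0.0182 tip -0.0536 -0.0181 0.0923 q [ 27.1  45.1 -26.5 121.5  62.   18.4  46.4]
rotvec to [180.0, 8.0, 187.25] [-0.001 -0.006  0.002]
```

send_rows --moves '[{"rot": [0,0,0],"dp": [-0.006,0.008,0],"jaw": 0},{"rot": [0,0,0],"dp": [-0.006,0.008,0],"jaw": 0},{"rot": [0,0,0],"dp": [-0.006,0.008,0],"jaw": 0},{"rot": [0,0,0],"dp": [-0.006,0.008,0],"jaw": 0},{"rot": [0,0,0],"dp": [-0.006,0.008,0],"jaw": 0},{"rot": [0,0,0],"dp": [0,0,-0.01],"jaw": 0},{"rot": [0,0,0],"dp": [0,0,-0.01],"jaw": 0},{"rot": [0,0,0],"dp": [0,0,-0.01],"jaw": 0},{"rot": [0,0,0],"dp": [0,0,-0.01],"jaw": 0},{"rot": [0,0,0],"dp": [0,0,0],"jaw": 0},{"rot": [0,0,0],"dp": [0,0,0],"jaw": 0}]'

```text
t: 17.85
eef_pos: [0.468, -0.0892, 0.0738]
orientation: [180.0, 7.7, -173.1]
wrist_force: [-0.3, 0.1, 0.1]
gripper_width: 0.0001
```

```bash
python3 st.py 180,8,187.25
```

```text
t 17.85 tcp [ 0.468  -0.0892  0.0738] rpy [ 180.     7.7 -173.1] F [-0.3  0.1  0.1]
rack tcp -0.0796 0.0237 tip -0.0771 0.0237 0.0549 q [ 18.4  47.9 -19.4 128.8 102.2  12.7   1.4]
rotvec to [180.0, 8.0, 187.25] [-0.    -0.005  0.006]
```

send_rows --moves '[{"rot": [0,0,0.006],"dp": [-0.001,0.002,-0.01],"jaw": 0},{"rot": [0,0,0],"dp": [0,0,-0.01],"jaw": 0},{"rot": [0,0,0],"dp": [0,0,-0.008],"jaw": 0},{"rot": [0,0,0],"dp": [0,0,-0.005],"jaw": 0},{"rot": [0,0,0],"dp": [0,0,-0.003],"jaw": 0},{"rot": [0,0,0],"dp": [0,0,0],"jaw": 0},{"rot": [0,0,0],"dp": [0,0,0],"jaw": 0}]'

```text
t: 18.55
eef_pos: [0.4666, -0.0864, 0.038]
orientation: [180.0, 7.7, -172.5]
wrist_force: [-0.8, -0.4, -0.5]
gripper_width: 0.0003
```

```bash
python3 st.py 180,8,187.25
```

```text
t 18.55 tcp [ 0.4666 -0.0864  0.038 ] rpy [ 180.     7.7 -172.5] F [-0.8 -0.4 -0.5]
rack tcp -0.0806 0.0266 tip -0.0781 0.0266 0.0191 q [ 22.5  53.7 -26.8 129.1 110.8  20.7  -5.9]
rotvec to [180.0, 8.0, 187.25] [ 0.    -0.005 -0.004]
```

send_rows --moves '[{"rot": [0,0,0],"dp": [0.005,0.0007,0],"jaw": 0},{"rot": [0,0,0],"dp": [0.005,0.0007,0],"jaw": 0},{"rot": [0,0,0],"dp": [0.005,0.0007,0],"jaw": 0},{"rot": [0,0,0],"dp": [0.005,0.0007,0],"jaw": 0},{"rot": [0,0,0],"dp": [0.005,0.0007,0],"jaw": 0},{"rot": [0,0,0],"dp": [0.005,0.0007,0],"jaw": 0},{"rot": [0,0,0],"dp": [0.005,0.0007,0],"jaw": 0},{"rot": [0,0,0],"dp": [0,0,0],"jaw": 0}]'

```text
t: 19.35
eef_pos: [0.5028, -0.0812, 0.0379]
orientation: [180.0, 7.8, -172.5]
wrist_force: [0.2, -0.1, -0.8]
gripper_width: -0.0001
```

```bash
python3 st.py 180,8,187.25; python3 - <<'E'
from cell import camera
import cv2
im=camera('side')[100:300,220:420,::-1]
cv2.imwrite('pics/s7.png',cv2.resize(im,None,fx=2.9,fy=2.9,interpolation=cv2.INTER_CUBIC))
cv2.imwrite('pics/t7.png',camera('top')[:,:,::-1][140:300,150:420])
E
python3 wl.py pics/w7.png
```

```text
t 19.35 tcp [ 0.5028 -0.0812  0.0379] rpy [ 180.     7.8 -172.5] F [ 0.2 -0.1 -0.8]
rack tcp -0.0441 0.0272 tip -0.0415 0.0272 0.0191 q [ 16.4  52.7 -18.5 123.7 101.8  13.1   2.2]
rotvec to [180.0, 8.0, 187.25] [ 0.    -0.003 -0.004]
lid px [316. 323.] loc [-0.0249  0.0258] rad 0.0072
```

View pics/s7.png

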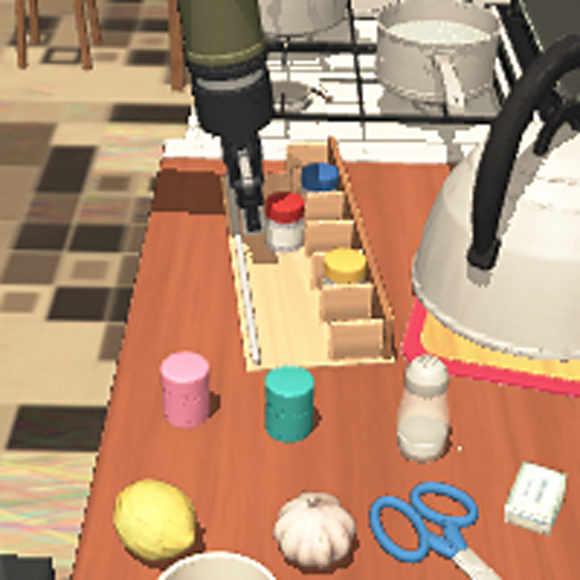

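View pics/w7.png

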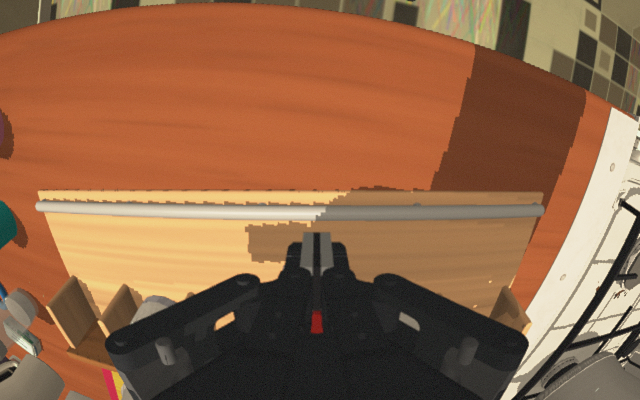

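View pics/t7.png

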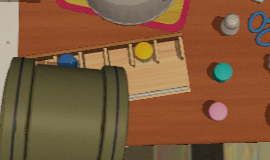

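Side view: the red tin at (284,222) is upright just ahead of the fingers, opposite the third gap between dividers at about (322,205) and (330,235). In the wrist and top views the tool hides the tin. I push on.

send_rows --moves '[{"rot": [0,0,0],"dp": [0.005,0.0006,0],"jaw": 0},{"rot": [0,0,0],"dp": [0.005,0.0006,0],"jaw": 0},{"rot": [0,0,0],"dp": [0.005,0.0006,0],"jaw": 0},{"rot": [0,0,0],"dp": [0.005,0.0006,0],"jaw": 0},{"rot": [0,0,0],"dp": [0,0,0],"jaw": 0}]'

```text
t: 20.0
eef_pos: [0.5222, -0.0789, 0.0378]
orientation: [180.0, 7.8, -172.5]
wrist_force: [0.2, 0.4, 1.3]
gripper_width: 0.0
```

```bash
python3 st.py 180,8,187.25; python3 - <<'E'
from cell import camera
import cv2
im=camera('side')[130:230,270:370,::-1]
cv2.imwrite('pics/s8.png',cv2.resize(im,None,fx=5,fy=5,interpolation=cv2.INTER_CUBIC))
E
```

```text
t 20.0 tcp [ 0.5222 -0.0789  0.0378] rpy [ 180.     7.8 -172.5] F [0.2 0.4 1.3]
rack tcp -0.0246 0.0271 tip -0.022 0.0271 0.019 q [ 11.1  52.3 -10.7 120.8  92.2   6.7  10.8]
rotvec to [180.0, 8.0, 187.25] [ 0.    -0.004 -0.004]
```

View pics/s8.png

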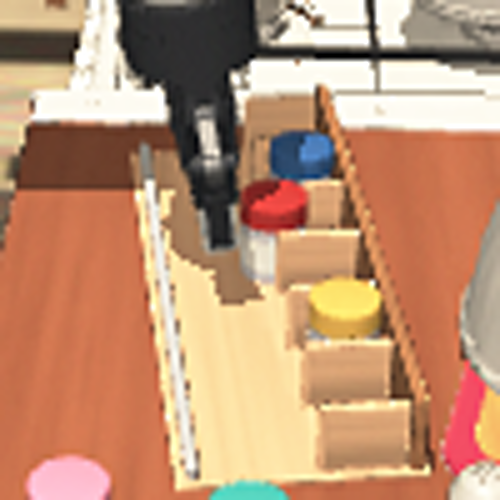

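The tin is entering the third gap upright. Joint 6 is down to 6.7° because the tilted tool lines up with the forearm, so I take most of the tilt out before finishing.

send_rows --moves '[{"rot": [0,0,0],"dp": [-0.003,0,0],"jaw": 0},{"rot": [-0.002,0.016,0],"dp": [0,0,0],"jaw": 0},{"rot": [-0.002,0.016,0],"dp": [0,0,0],"jaw": 0},{"rot": [-0.002,0.016,0],"dp": [0,0,0],"jaw": 0},{"rot": [-0.002,0.016,0],"dp": [0,0,0],"jaw": 0},{"rot": [-0.002,0.016,0],"dp": [0,0,0],"jaw": 0},{"rot": [-0.002,0.016,0],"dp": [0,0,0],"jaw": 0},{"rot": [-0.002,0.016,0],"dp": [0,0,0],"jaw": 0},{"rot": [0,0,0],"dp": [0,0,0],"jaw": 0},{"rot": [0,0,0],"dp": [0,0,0],"jaw": 0}]'

```text
t: 21.05
eef_pos: [0.5176, -0.0794, 0.0376]
orientation: [179.9, 1.3, -172.6]
wrist_force: [0.1, 0.6, -0.3]
gripper_width: -0.0004
```

```bash
python3 st.py 180,2,187.25
```

```text
t 21.05 tcp [ 0.5176 -0.0794  0.0376] rpy [ 179.9    1.3 -172.6] F [ 0.1  0.6 -0.3]
rack tcp -0.0291 0.0271 tip -0.0287 0.0272 0.0186 q [ 18.6  54.1 -24.5 115.3  59.6  22.5  43.9]
rotvec to [180.0, 2.0, 187.25] [-0.    -0.013 -0.003]
```

send_rows --moves '[{"rot": [0,0,0],"dp": [0.002,0.0003,-0.004],"jaw": 0},{"rot": [0,0,0],"dp": [0.004,0.0005,0],"jaw": 0},{"rot": [0,0,0],"dp": [0.004,0.0005,0],"jaw": 0},{"rot": [0,0,0],"dp": [0.004,0.0005,0],"jaw": 0},{"rot": [0,0,0],"dp": [0.004,0.0005,0],"jaw": 0},{"rot": [0,0,0],"dp": [0.004,0.0005,0],"jaw": 0},{"rot": [0,0,0],"dp": [0,0,0],"jaw": 0},{"rot": [0,0,0],"dp": [0,0,0],"jaw": 0}]'

```text
t: 21.85
eef_pos: [0.5402, -0.0763, 0.0337]
orientation: [179.9, 1.3, -172.6]
wrist_force: [-0.0, -0.1, 0.8]
gripper_width: -0.0003
```

```bash
python3 st.py 180,2,187.25; python3 - <<'E'
from cell import camera
import cv2
im=camera('side')[130:230,270:370,::-1]
cv2.imwrite('pics/s9.png',cv2.resize(im,None,fx=5,fy=5,interpolation=cv2.INTER_CUBIC))
E
```

```text
t 21.85 tcp [ 0.5402 -0.0763  0.0337] rpy [ 179.9    1.3 -172.6] F [-0.  -0.1  0.8]
rack tcp -0.0063 0.0274 tip -0.0059 0.0274 0.0147 q [ 19.1  55.5 -26.6 111.6  57.1  25.7  46.9]
rotvec to [180.0, 2.0, 187.25] [-0.    -0.013 -0.004]
```

View pics/s9.png

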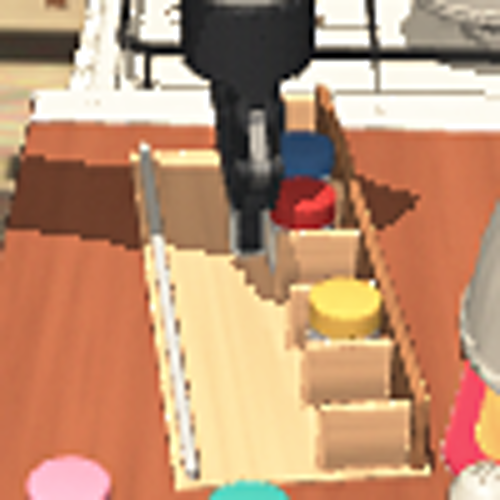

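The tin is upright in the gap with about 6–8 mm to go. I finish in small steps and watch the force.

send_rows --moves '[{"rot": [0,0,0],"dp": [0.0015,0.0002,0],"jaw": 0},{"rot": [0,0,0],"dp": [0.0015,0.0002,0],"jaw": 0},{"rot": [0,0,0],"dp": [0.0015,0.0002,0],"jaw": 0},{"rot": [0,0,0],"dp": [0,0,0],"jaw": 0}]'

```text
t: 22.3
eef_pos: [0.5447, -0.0757, 0.0336]
orientation: [179.9, 1.3, -172.6]
wrist_force: [-0.6, -1.1, -0.6]
gripper_width: 0.0
```

send_rows --moves '[{"rot": [0,0,0],"dp": [0.001,0.0001,0],"jaw": 0},{"rot": [0,0,0],"dp": [0,0,0],"jaw": 0},{"rot": [0,0,0],"dp": [0,0,0],"jaw": 0}]'

```text
t: 22.6
eef_pos: [0.5456, -0.0756, 0.0336]
orientation: [179.9, 1.3, -172.5]
wrist_force: [-0.3, -0.8, -0.2]
gripper_width: -0.0003
```

send_rows --moves '[{"rot": [0,0,0],"dp": [0.001,0.0001,0],"jaw": 0},{"rot": [0,0,0],"dp": [0,0,0],"jaw": 0},{"rot": [0,0,0],"dp": [0,0,0],"jaw": 0}]'

```text
t: 22.9
eef_pos: [0.5466, -0.0755, 0.0336]
orientation: [179.9, 1.3, -172.5]
wrist_force: [-0.8, -0.0, 0.3]
gripper_width: -0.0003
```

send_rows --moves '[{"rot": [0,0,0],"dp": [0.001,0.0001,0],"jaw": 0},{"rot": [0,0,0],"dp": [0,0,0],"jaw": 0},{"rot": [0,0,0],"dp": [0,0,0],"jaw": 0}]'

```text
t: 23.2
eef_pos: [0.5476, -0.0754, 0.0336]
orientation: [179.9, 1.3, -172.5]
wrist_force: [-1.1, 0.1, -0.8]
gripper_width: 0.0004
```

```bash
python3 st.py
```

```text
t 23.2 tcp [ 0.5476 -0.0754  0.0336] rpy [ 179.9    1.3 -172.5] F [-1.1  0.1 -0.8]
rack tcp 0.0011 0.0273 tip 0.0015 0.0273 0.0146 q [ 19.3  55.9 -27.4 110.3  56.2  26.9  47.9]
```

send_rows --moves '[{"rot": [0,0,0],"dp": [0.001,0.0001,0],"jaw": 0},{"rot": [0,0,0],"dp": [0,0,0],"jaw": 0},{"rot": [0,0,0],"dp": [0,0,0],"jaw": 0}]'

```text
t: 23.5
eef_pos: [0.5486, -0.0753, 0.0336]
orientation: [179.9, 1.3, -172.5]
wrist_force: [-1.6, -0.3, -0.6]
gripper_width: 0.0
```

send_rows --moves '[{"rot": [0,0,0],"dp": [0.001,0.0001,0],"jaw": 0},{"rot": [0,0,0],"dp": [0,0,0],"jaw": 0},{"rot": [0,0,0],"dp": [0,0,0],"jaw": 0}]'

```text
t: 23.8
eef_pos: [0.5496, -0.0752, 0.0336]
orientation: [179.9, 1.3, -172.5]
wrist_force: [-1.0, 0.4, -0.4]
gripper_width: -0.0
```

send_rows --moves '[{"rot": [0,0,0],"dp": [0.001,0.0001,0],"jaw": 0},{"rot": [0,0,0],"dp": [0,0,0],"jaw": 0},{"rot": [0,0,0],"dp": [0,0,0],"jaw": 0}]'

```text
t: 24.1
eef_pos: [0.55, -0.0753, 0.0335]
orientation: [179.9, 1.2, -172.6]
wrist_force: [-1.8, -0.4, 0.4]
gripper_width: 0.0001
```

```bash
python3 st.py; python3 - <<'E'
from cell import camera
import cv2
im=camera('side')[130:230,270:370,::-1]
cv2.imwrite('pics/s10.png',cv2.resize(im,None,fx=5,fy=5,interpolation=cv2.INTER_CUBIC))
E
```

```text
t 24.1 tcp [ 0.55   -0.0753  0.0335] rpy [ 179.9    1.2 -172.6] F [-1.8 -0.4  0.4]
rack tcp 0.0034 0.0271 tip 0.0038 0.0271 0.0145 q [ 19.3  56.  -27.7 109.8  55.8  27.3  48.3]
```

View pics/s10.png

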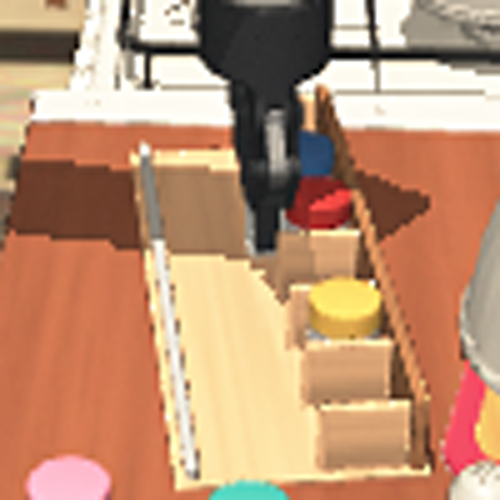

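send_rows --moves '[{"rot": [0,0,0],"dp": [0.0005,0,0],"jaw": 0},{"rot": [0,0,0],"dp": [0,0,0],"jaw": 0},{"rot": [0,0,0],"dp": [0,0,0],"jaw": 0}]'

```text
t: 24.45
eef_pos: [0.5501, -0.0753, 0.0334]
orientation: [179.9, 1.2, -172.6]
wrist_force: [-4.7, 0.3, 2.1]
gripper_width: 0.0001
```

The tool has stopped advancing and the force is at −4.7 N along x, so the tin is home against the back board. Now I back straight out, rise and clear the view for a check.

send_rows --moves '[{"rot": [0,0,0],"dp": [-0.003,-0.0004,0],"jaw": 0},{"rot": [0,0,0],"dp": [-0.01,-0.0013,0],"jaw": 0},{"rot": [0,0,0],"dp": [-0.01,-0.0013,0],"jaw": 0},{"rot": [0,0,0],"dp": [0,0,0.03],"jaw": 0},{"rot": [0,0,0],"dp": [0,0,0.03],"jaw": 0},{"rot": [0,0,0],"dp": [0,-0.03,0.03],"jaw": 0},{"rot": [0,0,0],"dp": [0,-0.04,0],"jaw": 0},{"rot": [0,0,0],"dp": [0,-0.04,0],"jaw": 0},{"rot": [0,0,0],"dp": [0,-0.04,0],"jaw": 0},{"rot": [0,0,0],"dp": [0,-0.04,0],"jaw": 0},{"rot": [0,0,0],"dp": [0,0,0],"jaw": 0},{"rot": [0,0,0],"dp": [0,0,0],"jaw": 0}]'

```text
t: 25.65
eef_pos: [0.5272, -0.2693, 0.1233]
orientation: [179.9, 1.3, -172.7]
wrist_force: [0.3, 1.2, 0.1]
gripper_width: -0.0002
```

```bash
python3 st.py; python3 - <<'E'
from cell import camera
import cv2,numpy as np
t=camera('top')[:,:,::-1];cv2.imwrite('pics/t11f.png',t)
s=camera('side')[130:300,240:410,::-1]
a=cv2.resize(t[165:265,170:330],None,fx=3.4,fy=3.4,interpolation=cv2.INTER_CUBIC);cv2.imwrite('pics/t11.png',a)
cv2.imwrite('pics/s11.png',cv2.resize(s,None,fx=3.4,fy=3.4,interpolation=cv2.INTER_CUBIC))
E
python3 tl.py pics/t11f.png
```

```text
t 25.65 tcp [ 0.5272 -0.2693  0.1233] rpy [ 179.9    1.3 -172.7] F [0.3 1.2 0.1]
rack tcp -0.0436 -0.1625 tip -0.0432 -0.1625 0.1043 q [ 44.6  51.3 -39.1 101.6  45.4  42.7  79. ]
red [242.8 197.5] circle [0.0336 0.0265] 0.0202 centroid [0.0337 0.0269]
blue [217.1 202.5] circle [0.0318 0.0829] 0.0202 centroid [0.0316 0.083 ]
yellow [293.1 190.5] circle [ 0.0323 -0.0841] 0.0201 centroid [ 0.0322 -0.0847]
```

View pics/t11.png

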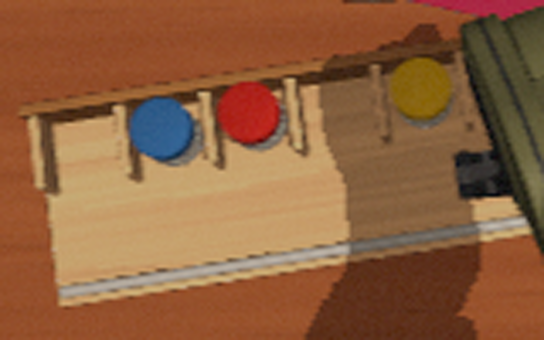

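View pics/s11.png

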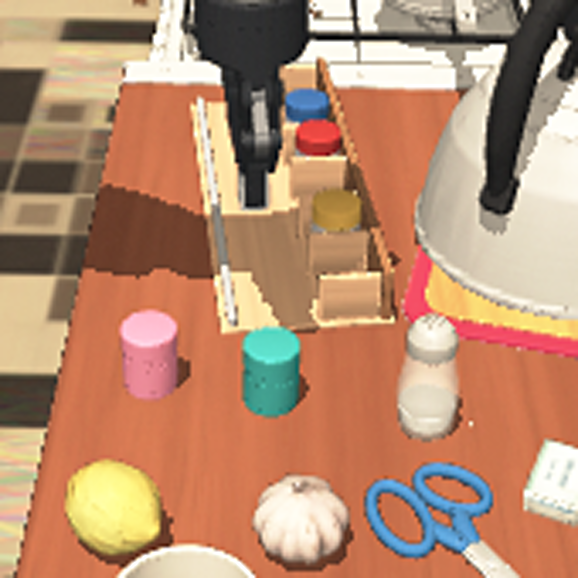

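The top view shows the red lid at crop (248,112) upright in the third gap, at rack x 0.034, y 0.027. Blue and yellow are unmoved, and the side view shows the bystanders in place. Handing in.

```bash
python3 -c "
from cell import close_job
print(close_job())"
```

```text
the job is handed in; nothing more can be done
None
```

The job is handed in at about 26 s of the 69 s allowed: all three rail touches are made and the red tin stands home in the third gap. No verdict was reported.

- **Rail:** With the fingers shut, I slid a fingertip along the top of the rail in steady contact. It read about 9 N at gap 1 (y ≈ 0.141 m), 8 N at gap 2 (0.087) and 9 N at gap 3 (0.029).
- **Red tin:** I pushed it along the lane, then into the third gap until the tool stopped advancing at about 4.7 N. It looked upright in every view where it could be seen.
- **Last check:** From the top camera the red tin is at x 0.034, y 0.027 m (home is 0.033, 0.028). The blue and yellow tins read within 1 mm of where they started. In the side view the lemon, garlic and salt shaker look unmoved; I did not re-measure them.
- **Disagreements:**
  - **Tin in the lane:** Before the final push the two cameras differed by about 2.5 mm on how far it was from the gap's middle. That was inside the 5 mm clearance.
  - **Rack position:** Its x is good to about 1.5–2 mm. The tin met the back board about 2 mm later than I had calculated.
  - **Wrist joint:** Joint 6 came near its lower limit, so I changed the tool's tilt twice along the way.

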